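# Raise the strainer pail on the telescopic draining stand

### The job

Hang the small strainer pail by its arched handle on the twin hook of the telescopic draining stand, while the stand is still fully down, and let go of the pail. Then squeeze the release button on the side of the stand's top grip, pull the grip straight up past the first stop to the second stop (the end of its travel) with the pail hanging freely, and finish while still holding it there with the button squeezed in. Leave the bottle, the bowl and the jar where they are.

Things in the scene. Friction and masses are not known exactly. Their poses are not given: they have to be found in the camera images.
- stand: steel draining stand, fixed to the table; origin on the table under the mast's axis, z up; the hook lies on its -x side; the grip is squeezed along its y. Foot 160 mm wide, from x -180 to +70 mm, 10 mm thick with an 18 mm high tray rim. A 34 mm square sleeve (40 mm collar) rises to 144 mm; out of it slides the mast, carrying hook and grip.
- hook_seat (a point): where the middle of the pail's bar rests when hung (bar along stand y): 100 mm from the mast's axis on the stand's -x side, 168 mm above the table with the mast down; rises with the mast. Twin hook: two 6 mm prongs, 38 mm either side (y), V troughs open upward, 45 degree sides. Free for fingers between them up to a cross bar 68 mm away at the mast's side.
- grip (a point): centre of the black grip on top of the mast, on the mast's axis, 194 mm above the table with the mast down; rises with the mast, axes as the stand's. The grip is 28 mm along x, 16 mm up and down from here; along y from -16 mm to the grey button's face at +18 mm (34 mm across, 29 mm with the button in). Fingers closing from above on its two y sides squeeze the button.
- button (a joint): release button in the grip: 0 = out, 0.005 m = fully pressed (towards stand -y). Spring: 3 N at the start, 7 N fully in. Below 0.0035 its latch catches in the stops and the mast cannot be moved past them; it springs out when let go.
- mast (a joint): how far the mast is pulled up, m: 0 = fully down (latched, unless the button is in), 0.05 = first stop, 0.10 = second stop, the hard end of its travel. It takes about 6 N to lift empty, 8 to 9 N with the pail.
- pail: loose strainer pail of perforated steel, 0.15 to 0.31 kg, 104 mm across the rim, 80 mm at the bottom, 60 mm high, with a rigid upright arched handle: an 8 mm bar 110 mm long along the pail's y, 125 mm above its underside. Origin: centre of the underside; z up.
- bail (a point): middle of the pail's handle bar, 125 mm above its underside, axes as the pail's (bar along y). A black sleeve here, 12 mm thick and 40 mm long, is taken from above with fingers closing along the pail's x; beside the sleeve the bare bar rests on the hook's prongs.
- bottle: bystander: corked green glass bottle, 74 mm thick, 290 mm tall; origin at its underside
- bowl: bystander: steel bowl, 140 mm across, 55 mm high; origin at its underside
- jar: bystander: glass jar with steel lid, 72 mm thick, 90 mm tall; origin at its underside
- prong_tip (a point): free end of the prong on the stand's +y side: 22 mm above the bottom of the V trough and 22 mm (stand x) beyond it, away from the mast; the other is alike, 76 mm away. Rises with the mast. The pail is wider than the hook: bring it in along stand +x from beyond the tips, bar above the tips and rim below the prongs, then lower the bar into the troughs.
- button_face (a point): centre of the grey button's outer face, on the +y side of the grip, 18 mm from the mast's axis when out. The button is 22 mm wide (x) and 26 mm tall and moves 5 mm into the grip.
Mind the look-alikes: they are no part of the job. Leave any orange look-alike of the pail alone.

How it is judged:
By the outcome, as a careful person would: the job done as asked, in the order asked, and still so for the second after the job is handed in, while the arm keeps its last pose, push and grip.
It also fails if it takes over 61 s, if anything falls off the work surface, if the arm or the gripper's body presses on something with over 40 N, if the wrist force passes 120 N, or if a joint passes its speed limit or range.

### The arm

A 6-joint arm with a two-finger parallel gripper is mounted at the origin on the work surface. World frame = base frame: x ahead of the robot, y to its left, z up, the work surface at z = 0. Lengths are in m, angles in rad, forces in N, time in s.
With the tool pointing down it reaches from about 0.4 to 0.925 m from the base axis. Payload 3.4 kg.
Tool frame: the origin (TCP) lies on the centre line of the jaws, within the pads' length; the fingertips stand 14 mm ahead of it and the grasp point (between the pads) lies 5 mm behind it; z points along the fingers, y is the line along which they close (so a half turn about z gives the same grasp; the last joint's range is limited). The gripper opens to 85 mm and grips with 20 to 120 N. Pads are 22 mm wide; open, the fingers measure 114 mm over their backs; the gripper's body (76 mm by 85 mm) begins 54 mm behind the grasp point. The pads swing forward as they close: fully open they stand 13 mm farther back than shut.
Start: joints at [1.242, 0.307, 1.506, -0, 1.328, -0.073], TCP at [0.145, 0.556, 0.245] pointing down, gripper open.
Joint ranges: [-3.12, 3.12], [-1.05, 2.28], [0.14, 2.33], [-1.42, 4.57], [0.1, 2.73], [-2.68, 2.68]. Speed limits (rad/s): [2.57, 2.57, 3.14, 3.14, 3.14, 3.14].

### API

Orientations are given as a rotation vector (axis times angle).
In Python, from cell import arm gives the robot as it stands.
- The arm moves only by the shell command python3 -m crank 'ROWS'. ROWS is JSON, a list of rows, each a list of 7 numbers: the shift along the tool's x, y, z scaled (see below), then the turn, a rotation vector about the tool's x, y, z scaled (see below), then the opening, from 0 (shut) to 1 (fully open). A call has 1 to 12 rows; each row is the pose to reach, as a shift and turn from the pose commanded when the call began, along the tool's axes at that moment; what a row does not reach only later rows make up. The controller multiplies each number of a shift by 200 mm and each number of a turn by pi/2 rad. A row lasts 1/10 s, in which the tool goes at most 50 mm and 8.59 degrees, less where a joint would pass 70% of its speed; a pose out of reach is approached as far as the arm can. A call with a number of a shift or a turn outside -1 to 1 is refused whole. A call with a gripper value outside its range is refused whole. The fingers move at their own pace and stop on an object; the grip force is fixed at half the most. Time passes only in rows, so rows that repeat a pose let the fingers close. It gives the time, the measured TCP pose, the force, the opening and the grip force at its end, in the units of the state.
- arm.sense(): the state, without advancing time (a new reading comes with each control period).
- arm.get_image(name): name is "scene" or "top"; returns (picture, depth): 480x640x3 uint8, red, green, blue; 480x640 float32, m along the optical axis (not along the pixel's ray), 0 where there is no reading.
- arm.calibration(name): a dict with "intrinsics" (3x3 intrinsics, pixels), "R" (3x3) and "t" (3): a world point X has camera coordinates R X + t. Camera axes: x right, y down, z forward; pixel columns grow to the right and rows downward; lengths in m; the calibration is good to about 2 mm. A picture is of the moment at which its call begins. calibration takes no time and is no camera call.
- arm.job_done(): hands the job in; it is judged then, once.
Trained networks look in the newest picture that a camera, given by its name, has taken for a name from the list of things; names that differ only in an ending like _2 or _b are one class to them, and where a whole thing is asked for, a point or a joint stands for the part that bears it (a point fixed in the world has none). Each returns a list of dicts, best first, with "p" (0 to 1); they miss things now and then, are a little off and sometimes report something else, mostly with a low value. They report only what shows in the picture. A call takes as long as a camera call. They do not tell look-alikes from the thing itself.
- arm.regions_of(camera, label): "pixels" (480x640 bool, what is visible of it) and "box" ([left, top, width, height] in pixels, round what is visible of it).
The state is a dict: "time": time; "joints": joint angles; "qd": joint speeds; "joint_torque": joint torques, N m; "eef_pos": TCP position; "orientation": TCP orientation; "wrist_force": force on the tool from outside, world axes, zero at the start; "torque": the same for the moment, N m; "opening": opening from 0.0 (shut) to 1.0 (fully open); "grasp_force": force on a finger pad.
Only numpy, scipy, OpenCV 4.12 (cv2) and the standard library are available. Lean on these libraries where they do the work, as an engineer would, in place of code of your own. Each camera call takes 0.05 s, during which the arm holds its last target. There are 200 camera calls.

## Working session

There is one attempt and no reset: what is moved stays moved. The work goes in short steps, Python scripts to look and compute and a shell command to move; the robot and the scene stay as the last step left them, time stands still between calls to the robot, and variables do not carry over. Pictures are saved under pics/ and viewed, at most 10 in all, crops included, and the job is handed in when it is done.

```bash
mkdir -p pics; ls
cat > h.py <<'E'
import numpy as np, cv2
from cell import arm
from scipy.spatial.transform import Rotation as Rn
def cloud(cam, depth):
    c=arm.calibration(cam);K=np.array(c["intrinsics"]);R=np.array(c["R"]);t=np.array(c["t"])
    v,u=np.mgrid[:480,:640]
    P=np.stack([(u-K[0,2])/K[0,0]*depth,(v-K[1,2])/K[1,1]*depth,depth],-1)
    return (P-t)@R
def px(cam,X):
    c=arm.calibration(cam);p=np.array(c["R"])@np.array(X)+np.array(c["t"]);q=np.array(c["intrinsics"])@p
    return q[:2]/q[2]
E
python3 - <<'E'
from h import *
for cam in("scene","top"):
    im,d=arm.get_image(cam);cv2.imwrite(f"pics/{cam}0.png",im[:,:,::-1]);P=cloud(cam,d);np.savez(f"{cam}0.npz",im=im,d=d,P=P)
    for l in("stand","pail","bottle","bowl","jar","grip","bail"):
        for r in arm.regions_of(cam,l):
            m=r["pixels"]&(d>0)
            print(cam,l,round(r["p"],2),r["box"],np.round(np.median(P[m],0),3) if m.any() else None, np.round(np.percentile(P[m],[2,98],axis=0),3).tolist() if m.any() else None)
print(arm.sense())
E
```

```text
pics
scene stand 0.87 [348.7, 218.6, 75.7, 127.0] [0.624 0.135 0.01 ] [[0.506, 0.055, 0.002], [0.752, 0.209, 0.201]]
scene stand 0.35 [389.9, 219.5, 4.2, 8.1] [0.578 0.123 0.203] [[0.56, 0.119, 0.189], [0.583, 0.126, 0.208]]
scene pail 0.9 [248.5, 221.8, 43.9, 52.6] [ 0.497 -0.185  0.04 ] [[0.38, -0.242, -0.002], [0.553, -0.129, 0.128]]
scene pail 0.78 [189.3, 211.2, 48.7, 52.7] [ 0.474 -0.352  0.042] [[0.429, -0.398, 0.003], [0.527, -0.301, 0.127]]
scene pail 0.23 [160.4, 254.3, 32.3, 43.3] [ 0.668 -0.385  0.06 ] [[0.626, -0.421, 0.006], [0.681, -0.363, 0.09]]
scene bottle 0.61 [487.9, 224.1, 58.8, 124.8] [0.72  0.389 0.145] [[0.691, 0.36, 0.009], [0.733, 0.424, 0.288]]
scene bottle 0.18 [388.9, 219.2, 2.5, 8.5] [0.577 0.123 0.204] [[0.566, 0.121, 0.192], [0.582, 0.126, 0.208]]
scene bowl 0.59 [187.4, 284.0, 58.0, 46.4] [ 0.717 -0.264  0.028] [[0.676, -0.317, 0.001], [0.805, -0.192, 0.054]]
scene jar 0.97 [157.8, 252.7, 32.7, 42.1] [ 0.666 -0.387  0.058] [[0.514, -0.471, -0.002], [0.681, -0.363, 0.09]]
scene grip 0.86 [371.6, 216.5, 38.2, 49.9] [0.583 0.137 0.185] [[0.562, 0.092, 0.
[... 1457 characters left out ...]
0.003], [0.524, -0.306, 0.132]]
{'time': 0.8, 'joints': array([ 1.24250521e+00,  3.06735958e-01,  1.50636470e+00, -1.10661964e-05,
        1.32836445e+00, -7.34728170e-02]), 'qd': array([0.00067313, 0.00094743, 0.00081287, 0.00066889, 0.00188486,
       0.00082076]), 'joint_torque': array([ 1.24103037e-03, -4.57406616e+01, -2.52325773e+01, -2.57157662e-04,
        5.92127326e-04,  2.79666278e-05]), 'eef_pos': array([0.14496341, 0.55646202, 0.24535498]), 'orientation': array([3.99176892e-01, 3.11609309e+00, 1.92960082e-04]), 'wrist_force': array([-0.54856753,  0.19250093, -0.11565023]), 'torque': array([-0.02209406,  0.04158397,  0.007819  ]), 'grasp_force': 0.0, 'opening': 1.001202135824488}
```

View pics/scene0.png

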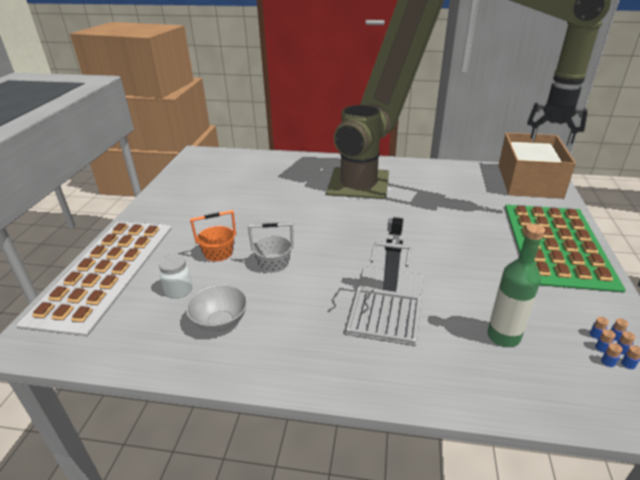

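View pics/top0.png

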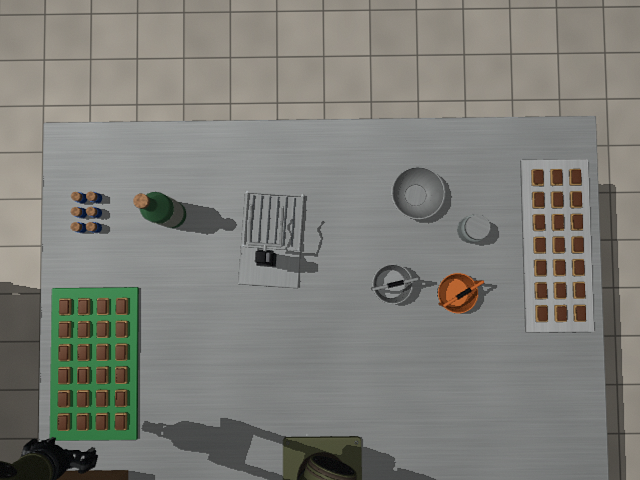

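Run:
```python
from h import *
im={};
for cam in("scene","top"):
    z=np.load(f"{cam}0.npz");im[cam]=z["im"];P=z["P"];I=z["im"].astype(int)
    def rep(n,m):
        Q=P[m];c=np.median(Q,0);
        if m.sum()<5: print(cam,n,m.sum());return
        (cx,cy),(w,h),a=cv2.minAreaRect(Q[:,:2].astype(np.float32))
        u,s,v=np.linalg.svd(Q[:,:2]-Q[:,:2].mean(0),full_matrices=False)
        print(cam,n,m.sum(),c.round(4),"mean",Q.mean(0).round(4),"rect",np.round([cx,cy,w,h,a],4),"dir",np.degrees(np.arctan2(v[0,1],v[0,0])).round(1))
    reg=lambda x0,x1,y0,y1,z0,z1:(P[...,0]>x0)&(P[...,0]<x1)&(P[...,1]>y0)&(P[...,1]<y1)&(P[...,2]>z0)&(P[...,2]<z1)
    dark=I.max(-1)<70
    b=reg(.42,.58,-.27,-.11,.11,.15)
    rep("bar",b);rep("sleeve",b&dark)
    rep("rimpail",reg(.42,.58,-.27,-.11,.045,.066))
    rep("griptop",reg(.53,.63,.07,.19,.2,.23)); rep("gripdark",reg(.53,.63,.07,.19,.17,.23)&dark)
    rep("foot",reg(.45,.8,.02,.24,.004,.03))
    rep("hook",reg(.61,.75,.05,.24,.15,.21))
a=cv2.resize(im["top"][180:320,230:430],None,fx=4,fy=4,interpolation=cv2.INTER_CUBIC)
cv2.imwrite("pics/crop.png",a[:,:,::-1])
```

```text
scene bar 183 [ 0.5067 -0.1811  0.125 ] mean [ 0.5059 -0.1819  0.1238] rect [ 0.5054 -0.1829  0.0151  0.1151 12.7496] dir 103.1
scene sleeve 30 [ 0.507  -0.1847  0.1277] mean [ 0.5072 -0.1832  0.1272] rect [ 5.06900e-01 -1.83000e-01  6.80000e-03  3.35000e-02  1.38178e+01] dir 99.8
scene rimpail 376 [ 0.4946 -0.1838  0.0531] mean [ 0.5018 -0.1836  0.053 ] rect [ 0.5037 -0.183   0.1033  0.1056 61.5088] dir 17.5
scene griptop 123 [0.5759 0.1366 0.2072] mean [0.5744 0.1362 0.2065] rect [5.72000e-01 1.36100e-01 3.51000e-02 2.90000e-02 7.91441e+01] dir 76.4
scene gripdark 162 [0.5826 0.138  0.1992] mean [0.5806 0.1379 0.1976] rect [5.75000e-01 1.37800e-01 2.45000e-02 2.56000e-02 8.62492e+01] dir 78.3
scene foot 4425 [0.6507 0.1323 0.009 ] mean [0.6458 0.1324 0.0099] rect [ 0.6257  0.1324  0.1599  0.2547 85.4832] dir -4.9
scene hook 117 [0.6581 0.1634 0.172 ] mean [0.6581 0.1303 0.1719] rect [6.51800e-01 1.30000e-01 8.20000e-02 8.93000e-02 8.54782e+01] dir 90.5
top bar 181 [ 0.5003 -0.1856  0.1284] mean [ 0.501  -0.1857  0.1288] rect [ 5.01000e-01 -1.85600e-01  1.14000e-02  1.16500e-01  1.35846e+01] dir -77.3
top sleeve 78 [ 0.5003 -0.1857  0.1295] mean [ 0.5011 -0.1855  0.1299] rect [ 4.9800e-01 -1.7050e-01  1.1200e-02  7.2300e-02  1.1844e+01] dir 103.2
top rimpail 249 [ 0.4966 -0.1963  0.0572] mean [ 0.5    -0.1914  0.0562] rect [ 0.5004 -0.1861  0.1021  0.1005 44.4195] dir -163.1
top griptop 160 [0.5673 0.1341 0.2092] mean [0.5681 0.1337 0.2092] rect [5.68300e-01 1.33000e-01 3.34000e-02 2.59000e-02 8.96967e+01] dir -92.0
top gripdark 149 [0.5671 0.135  0.2089] mean [0.5674 0.1339 0.2061] rect [5.678e-01 1.328e-01 3.290e-02 2.760e-02 8.363e+01] dir -91.1
top foot 5404 [0.6283 0.125  0.0103] mean [0.6241 0.1276 0.0107] rect [ 0.6251  0.1299  0.2195  0.3501 89.8204] dir 176.9
top hook 184 [0.6502 0.1615 0.1732] mean [0.6511 0.1304 0.173 ] rect [6.49400e-01 1.28100e-01 8.27000e-02 8.40000e-02 8.62726e+01] dir -84.4
```

View pics/crop.png

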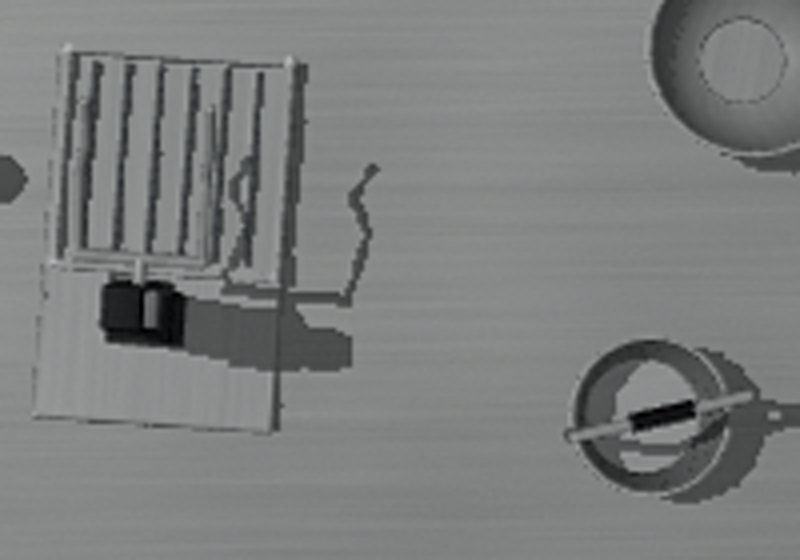

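Candidates for the pail: the steel pail at top (393,285) / scene (272,252), and the orange pail at top (460,293). The bowl at (418,193) was also reported as a pail. The crop shows the grey steel pail with its black sleeve at (660,415), so I choose that one. The stand's hook points to world +x, and the button is on the world −y side.

```bash
cat >> h.py <<'E'
def to(x,y,z,yd):
    s=arm.sense();R=Rn.from_rotvec(s["orientation"]);a=np.radians(yd)
    Y=np.array([np.cos(a),np.sin(a),0]);Z=np.array([0,0,-1.]);X=np.cross(Y,Z)
    T=Rn.from_matrix(np.stack([X,Y,Z],1))
    d=R.inv().apply(np.array([x,y,z])-s["eef_pos"])/.2;r=(R.inv()*T).as_rotvec()/(np.pi/2)
    print("row",d.round(3).tolist(),r.round(3).tolist(),"at",s["eef_pos"].round(4),"F",s["wrist_force"].round(1),"t",s["time"])
E
python3 -c "
from h import *
to(.33,.40,.28,55)"
```

```text
row [-1.093, -0.524, -0.173] [0.0, -0.0, 0.227] at [0.145  0.5565 0.2454] F [-0.5  0.2 -0.1] t 0.8
```

```bash
python3 -m crank '[[-0.99,-0.5,-0.17,0,0,0.227,1],[-0.99,-0.5,-0.17,0,0,0.227,1],[-0.99,-0.5,-0.17,0,0,0.227,1],[-0.99,-0.5,-0.17,0,0,0.227,1],[-0.99,-0.5,-0.17,0,0,0.227,1],[-0.99,-0.5,-0.17,0,0,0.227,1]]'
python3 -c "
from h import *
to(.44,.21,.28,35)"
```

```text
time: 1.4
eef_pos: [0.314, 0.4079, 0.2802]
orientation: [0.952, 2.992, 0.002]
wrist_force: [-0.7, 0.2, 0.2]
opening: 1.006
grasp_force: 0.0
row [-1.086, -0.444, 0.002] [0.001, 0.001, 0.219] at [0.314  0.4079 0.2802] F [-0.7  0.2  0.2] t 1.4
```

```bash
python3 -m crank '[[-0.99,-0.44,0,0,0,0.22,1],[-0.99,-0.44,0,0,0,0.22,1],[-0.99,-0.44,0,0,0,0.22,1],[-0.99,-0.44,0,0,0,0.22,1],[-0.99,-0.44,0,0,0,0.22,1],[-0.99,-0.44,0,0,0,0.22,1]]'
python3 -c "
from h import *
to(.5,.03,.25,13.1)"
```

```text
time: 2.0
eef_pos: [0.4238, 0.2228, 0.2792]
orientation: [1.451, 2.786, -0.0]
wrist_force: [-1.6, -0.6, -0.1]
opening: 0.998
grasp_force: 0.0
row [-1.008, -0.241, 0.146] [-0.0, 0.0, 0.243] at [0.4238 0.2228 0.2792] F [-1.6 -0.6 -0.1] t 2.0
```

```bash
python3 -m crank '[[-1,-0.24,0.14,0,0,0.243,1],[-1,-0.24,0.14,0,0,0.243,1],[-1,-0.24,0.14,0,0,0.243,1],[-1,-0.24,0.14,0,0,0.243,1],[-1,-0.24,0.14,0,0,0.243,1],[-1,-0.24,0.14,0,0,0.243,1],[-1,-0.24,0.14,0,0,0.243,1]]'
python3 -c "
from h import *
to(.503,-.1535,.2,13.1)
to(.503,-.1842,.2,13.1)"
```

```text
time: 2.7
eef_pos: [0.4984, 0.0348, 0.2512]
orientation: [-1.947, -2.464, -0.001]
wrist_force: [-0.8, -1.1, -0.1]
opening: 0.997
grasp_force: 0.0
row [-0.921, -0.195, 0.254] [-0.0, -0.001, 0.003] at [0.4984 0.0348 0.2512] F [-0.8 -1.1 -0.1] t 2.7
row [-1.071, -0.23, 0.254] [-0.0, -0.001, 0.003] at [0.4984 0.0348 0.2512] F [-0.8 -1.1 -0.1] t 2.7
```

```bash
python3 -m crank '[[-0.95,-0.2,0.1,0,0,0.003,1],[-0.95,-0.2,0.1,0,0,0.003,1],[-0.95,-0.2,0.25,0,0,0.003,1],[-0.95,-0.2,0.25,0,0,0.003,1],[-0.95,-0.2,0.25,0,0,0.003,1],[-0.95,-0.2,0.25,0,0,0.003,1]]'
python3 - <<'E'
from h import *
to(.503,-.1842,.16,13.1);to(.503,-.1842,.12,13.1)
for cam in("scene","top"):
    im,d=arm.get_image(cam);P=cloud(cam,d)
    c=px(cam,[.503,-.184,.125]).astype(int);print(c)
    a=im[max(c[1]-50,0):c[1]+50,c[0]-60:c[0]+60]
    cv2.imwrite(f"pics/p1{cam}.png",cv2.resize(a,None,fx=5,fy=5,interpolation=cv2.INTER_CUBIC)[:,:,::-1])
E
```

```text
time: 3.3
eef_pos: [0.5036, -0.1599, 0.2009]
orientation: [-1.954, -2.457, -0.001]
wrist_force: [0.5, -0.6, 0.5]
opening: 1.003
grasp_force: 0.0
row [-0.118, -0.03, 0.204] [-0.001, -0.001, -0.001] at [ 0.5036 -0.1599  0.2009] F [ 0.5 -0.6  0.5] t 3.3
row [-0.118, -0.03, 0.404] [-0.001, -0.001, -0.001] at [ 0.5036 -0.1599  0.2009] F [ 0.5 -0.6  0.5] t 3.3
[269 224]
[394 282]
```

View pics/p1scene.png

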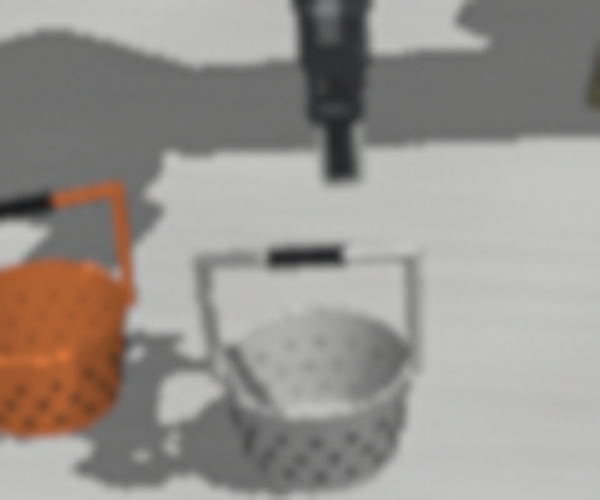

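The close crop shows the steel pail's black sleeve at crop (307,256), with the fingers above and about 25 mm to the right, as planned. The orange one is well to the left. Descend and grasp.

```bash
python3 -m crank '[[-0.12,-0.03,0,0,0,0,1],[-0.12,-0.03,0.1,0,0,0,1],[-0.12,-0.03,0.2,0,0,0,1],[-0.12,-0.03,0.3,0,0,0,1],[-0.12,-0.03,0.4,0,0,0,1],[-0.12,-0.03,0.4,0,0,0,1],[-0.12,-0.03,0.4,0,0,0,0],[-0.12,-0.03,0.4,0,0,0,0],[-0.12,-0.03,0.4,0,0,0,0],[-0.12,-0.03,0.4,0,0,0,0],[-0.12,-0.03,0.4,0,0,0,0],[-0.12,-0.03,0.4,0,0,0,0]]'
python3 - <<'E'
from h import *
print(arm.sense()["torque"])
to(.503,-.1842,.12,13.1);to(.503,-.1842,.20,13.1)
E
```

```text
time: 4.6
eef_pos: [0.5033, -0.1863, 0.122]
orientation: [1.955, 2.458, -0.0]
wrist_force: [-1.5, 0.5, 4.3]
opening: 0.12
grasp_force: 58.4
[0.01338575 0.18703486 0.01142347]
row [0.01, 0.001, 0.01] [0.0, 0.0, -0.001] at [ 0.5033 -0.1863  0.122 ] F [-1.5  0.5  4.3] t 4.6
row [0.01, 0.001, -0.39] [0.0, 0.0, -0.001] at [ 0.5033 -0.1863  0.122 ] F [-1.5  0.5  4.3] t 4.6
```

```bash
python3 -m crank '[[0,0,-0.1,0,0,0,0],[0,0,-0.2,0,0,0,0],[0,0,-0.3,0,0,0,0],[0,0,-0.42,0,0,0,0],[0,0,-0.42,0,0,0,0]]'
python3 - <<'E'
from h import *
print(arm.sense()["torque"],arm.sense()["opening"])
im,d=arm.get_image("scene")
c=px("scene",arm.sense()["eef_pos"]).astype(int)
a=im[c[1]-60:c[1]+60,c[0]-75:c[0]+75]
cv2.imwrite("pics/lift.png",cv2.resize(a,None,fx=4,fy=4,interpolation=cv2.INTER_CUBIC)[:,:,::-1])
to(.64,-.09,.205,4);to(.765,.0,.205,-4.6)
E
```

```text
time: 5.1
eef_pos: [0.5052, -0.1869, 0.2079]
orientation: [1.952, 2.454, 0.002]
wrist_force: [0.0, 0.0, -2.1]
opening: 0.114
grasp_force: 58.9
[-0.0564596  -0.00482135 -0.06878473] 0.11391711410405686
row [0.317, 0.77, 0.007] [0.002, 0.001, 0.1] at [ 0.5042 -0.1864  0.2062] F [ 1.1 -1.2 -2.2] t 5.15
row [0.614, 1.481, 0.009] [0.002, 0.001, 0.196] at [ 0.5042 -0.1864  0.2062] F [ 1.1 -1.2 -2.2] t 5.15
```

View pics/lift.png

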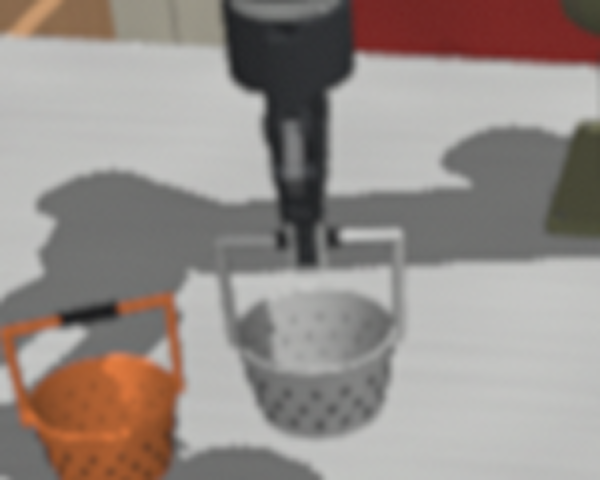

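The pail hangs level in the fingers, with the sleeve gripped at the middle (crop (308,238)). Carry it round beyond the prong tips.

```bash
python3 -m crank '[[0.04,0.1,0,0,0,0.01,0],[0.1,0.25,0,0,0,0.03,0],[0.17,0.4,0,0,0,0.05,0],[0.23,0.55,0,0,0,0.07,0],[0.28,0.67,0,0,0,0.09,0],[0.31,0.75,0,0,0,0.1,0],[0.31,0.75,0,0,0,0.1,0]]'
python3 - <<'E'
from h import *
to(.77,.0,.206,-4.6)
E
```

```text
time: 5.85
eef_pos: [0.6365, -0.0901, 0.2026]
orientation: [-2.138, -2.299, 0.001]
wrist_force: [-0.1, -0.2, -2.0]
opening: 0.111
grasp_force: 58.9
row [0.401, 0.698, -0.018] [-0.001, -0.001, 0.097] at [ 0.6365 -0.0901  0.2026] F [-0.1 -0.2 -2. ] t 5.85
```

```bash
python3 -m crank '[[0.04,0.1,0,0,0,0.01,0],[0.13,0.22,-0.02,0,0,0.03,0],[0.22,0.38,-0.02,0,0,0.05,0],[0.3,0.53,-0.02,0,0,0.07,0],[0.37,0.65,-0.02,0,0,0.09,0],[0.4,0.7,-0.02,0,0,0.097,0],[0.4,0.7,-0.02,0,0,0.097,0]]'
python3 - <<'E'
from h import *
to(.775,.118,.206,-4.6)
E
```

```text
time: 6.55
eef_pos: [0.7691, -0.0018, 0.2072]
orientation: [-2.308, -2.129, 0.003]
wrist_force: [-0.9, -0.8, -2.2]
opening: 0.114
grasp_force: 58.9
row [0.599, -0.019, 0.006] [-0.002, 0.0, -0.0] at [ 0.7691 -0.0018  0.2072] F [-0.9 -0.8 -2.2] t 6.55
```

Move in y, then measure the bar against the prongs with both cameras.

```bash
python3 -m crank '[[0.08,0,0,0,0,0,0],[0.2,-0.01,0,0,0,0,0],[0.33,-0.02,0,0,0,0,0],[0.46,-0.02,0,0,0,0,0],[0.56,-0.02,0,0,0,0,0],[0.6,-0.02,0,0,0,0,0],[0.6,-0.02,0,0,0,0,0]]'
python3 - <<'E'
from h import *
s=arm.sense();e=s["eef_pos"];print(e)
ims=[]
for cam in("scene","top"):
    im,d=arm.get_image(cam);P=cloud(cam,d)
    reg=lambda x0,x1,y0,y1,z0,z1:(P[...,0]>x0)&(P[...,0]<x1)&(P[...,1]>y0)&(P[...,1]<y1)&(P[...,2]>z0)&(P[...,2]<z1)
    for n,m in(("bar",reg(.74,.81,.05,.19,.195,.222)),("hook",reg(.6,.715,.06,.2,.15,.21)),("hookLeft",reg(.63,.715,.14,.2,.15,.21)),("hookRight",reg(.63,.715,.06,.11,.15,.21))):
        Q=P[m];
        if len(Q)>5:
            u,sv,v=np.linalg.svd(Q[:,:2]-Q[:,:2].mean(0),full_matrices=False)
            print(cam,n,len(Q),Q.mean(0).round(4),np.percentile(Q,[1,99],axis=0).round(4).tolist(),np.degrees(np.arctan2(v[0,1],v[0,0])).round(1))
    c=px(cam,[.7,.12,.19]).astype(int)
    ims.append(cv2.resize(im[c[1]-50:c[1]+50,c[0]-65:c[0]+65],None,fx=5,fy=5,interpolation=cv2.INTER_CUBIC)[:,:,::-1])
cv2.imwrite("pics/pre.png",cv2.resize(np.hstack(ims),(800,308)))
to(.6697,.1267,.206,-4.6)
E
```

```text
time: 7.25
eef_pos: [0.7748, 0.1189, 0.2094]
orientation: [-2.309, -2.13, 0.001]
wrist_force: [0.6, -0.4, -2.1]
opening: 0.109
grasp_force: 58.9
[0.77477489 0.11893232 0.20939473]
scene bar 370 [0.7825 0.1227 0.2109] [[0.7711, 0.0635, 0.1959], [0.7961, 0.1788, 0.2213]] 85.5
scene hook 153 [0.6454 0.1385 0.169 ] [[0.6014, 0.0876, 0.1558], [0.6985, 0.1741, 0.1825]] 119.1
scene hookLeft 52 [0.6649 0.1673 0.1727] [[0.6321, 0.1634, 0.1565], [0.6987, 0.1721, 0.1825]] -4.8
scene hookRight 50 [0.6626 0.0916 0.1723] [[0.6375, 0.0876, 0.1588], [0.6917, 0.0951, 0.1823]] -3.9
top bar 48 [0.7715 0.112  0.2132] [[0.7556, 0.0607, 0.1982], [0.7809, 0.1755, 0.2208]] -94.5
top hook 76 [0.66   0.1647 0.1748] [[0.6288, 0.1601, 0.1599], [0.6922, 0.17, 0.1884]] 175.0
top hookLeft 73 [0.6613 0.1646 0.1748] [[0.6313, 0.1601, 0.1598], [0.6922, 0.1695, 0.1884]] 175.0
row [0.006, -0.529, 0.017] [-0.0, 0.001, -0.001] at [0.7751 0.1169 0.2093] F [ 0.1  1.1 -3.7] t 7.35
```

View pics/pre.png

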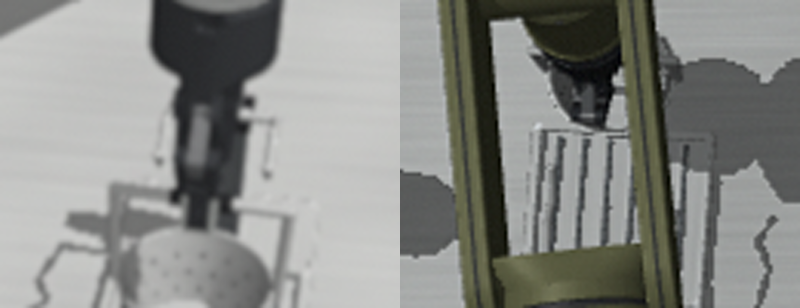

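The left half shows the pail beyond the tips: prongs at (160,150) and (265,150), bar nearly level at y≈195–208. Measured lateral alignment is within about 1–2 mm. Slide in along stand +x.

```bash
python3 -m crank '[[0,-0.04,0,0,0,0,0],[0,-0.1,0,0,0,0,0],[0,-0.16,0,0,0,0,0],[0,-0.22,0,0,0,0,0],[0,-0.28,0,0,0,0,0],[0,-0.34,0,0,0,0,0],[0,-0.4,0,0,0,0,0],[0.005,-0.46,0,0,0,0,0],[0.005,-0.5,0,0,0,0,0],[0.005,-0.53,0,0,0,0,0],[0.005,-0.53,0,0,0,0,0]]'
python3 - <<'E'
from h import *
print(arm.sense()["torque"])
to(.6697,.1267,.165,-4.6)
E
```

```text
time: 8.45
eef_pos: [0.6689, 0.1276, 0.2095]
orientation: [-2.31, -2.129, 0.0]
wrist_force: [-0.6, 0.8, -1.7]
opening: 0.119
grasp_force: 58.9
[ 0.00518142  0.03377271 -0.02536285]
row [-0.004, 0.004, 0.223] [-0.0, 0.0, -0.001] at [0.6689 0.1276 0.2095] F [-0.6  0.8 -1.7] t 8.45
```

Lower slowly.

```bash
python3 -m crank '[[0,0,0.03,0,0,0,0],[0,0,0.07,0,0,0,0],[0,0,0.11,0,0,0,0],[0,0,0.15,0,0,0,0],[0,0,0.18,0,0,0,0],[0,0,0.2,0,0,0,0],[0,0,0.2,0,0,0,0]]'
python3 - <<'E'
from h import *
print(arm.sense()["torque"])
to(.6697,.1267,.165,-4.6)
E
```

```text
time: 9.15
eef_pos: [0.6693, 0.1275, 0.1682]
orientation: [-2.31, -2.128, 0.002]
wrist_force: [0.3, -0.8, -2.5]
opening: 0.121
grasp_force: 58.9
[-0.00105005  0.01845673 -0.00052966]
row [-0.004, 0.002, 0.016] [-0.001, 0.0, -0.001] at [0.6693 0.1275 0.1682] F [ 0.3 -0.8 -2.5] t 9.15
```

```bash
python3 -m crank '[[0,0,0.01,0,0,0,0],[0,0,0.018,0,0,0,0],[0,0,0.018,0,0,0,0],[0,0,0.018,0,0,0,0]]'
python3 - <<'E'
from h import *
s=arm.sense();print(s["torque"],s["wrist_force"],s["eef_pos"])
E
```

```text
time: 9.55
eef_pos: [0.6698, 0.1276, 0.1659]
orientation: [2.31, 2.128, 0.0]
wrist_force: [-0.8, 1.4, -0.9]
opening: 0.116
grasp_force: 58.9
[-0.00166369 -0.02182277  0.01073797] [-0.79958069  1.36296307 -0.88808715] [0.66984588 0.12756599 0.16592342]
```

```bash
python3 -m crank '[[0,0,0.01,0,0,0,0],[0,0,0.012,0,0,0,0],[0,0,0.012,0,0,0,0]]'
python3 - <<'E'
from h import *
s=arm.sense();print(s["torque"],s["wrist_force"],s["eef_pos"])
E
```

```text
time: 9.85
eef_pos: [0.6698, 0.1277, 0.1651]
orientation: [2.31, 2.128, 0.002]
wrist_force: [-2.5, 0.6, 5.5]
opening: 0.115
grasp_force: 59.9
[-0.02143837  0.43068059  0.01700846] [-2.45304014  0.60712151  5.52614839] [0.66980605 0.12766376 0.16513882]
```

Bar seated (5.5 N of upward contact). Release and retreat.

```bash
python3 -m crank '[[0,0,0,0,0,0,0.2],[0,0,0,0,0,0,0.3],[0,0,0,0,0,0,0.45],[0,0,0,0,0,0,0.6],[0,0,0,0,0,0,0.6],[0,0,-0.1,0,0,0,0.6],[0,0,-0.25,0,0,0,0.6],[0,0,-0.4,0,0,0,0.6],[0,0,-0.55,0,0,0,0.6],[0,0,-0.55,0,0,0,0.6]]'
python3 - <<'E'
from h import *
for cam in("scene","top"):
    im,d=arm.get_image(cam);P=cloud(cam,d)
    reg=lambda x0,x1,y0,y1,z0,z1:(P[...,0]>x0)&(P[...,0]<x1)&(P[...,1]>y0)&(P[...,1]<y1)&(P[...,2]>z0)&(P[...,2]<z1)
    m=reg(.63,.72,.05,.2,.16,.19);Q=P[m];print(cam,len(Q),Q.mean(0).round(4),np.percentile(Q,[1,99],axis=0).round(4).tolist())
    m=reg(.54,.6,.1,.17,.195,.225);Q=P[m];print("grip",len(Q),Q.mean(0).round(4),np.percentile(Q,[1,99],axis=0).round(4).tolist())
    if cam=="scene":
        c=px(cam,[.64,.13,.17]).astype(int)
        cv2.imwrite("pics/hung.png",cv2.resize(im[c[1]-65:c[1]+65,c[0]-75:c[0]+75],None,fx=4,fy=4,interpolation=cv2.INTER_CUBIC)[:,:,::-1])
to(.5701,.1362,.28,85.4)
E
```

```text
time: 10.85
eef_pos: [0.6725, 0.1279, 0.2788]
orientation: [2.306, 2.125, 0.013]
wrist_force: [0.4, 0.1, 0.6]
opening: 0.601
grasp_force: 0.0
scene 320 [0.67   0.1312 0.1698] [[0.6396, 0.0741, 0.1611], [0.6954, 0.1872, 0.1818]]
grip 51 [0.5769 0.1474 0.205 ] [[0.5602, 0.1422, 0.1959], [0.588, 0.1531, 0.2101]]
top 118 [0.6574 0.1025 0.1745] [[0.6307, 0.0715, 0.1615], [0.6873, 0.17, 0.1862]]
grip 162 [0.5678 0.1338 0.2091] [[0.5554, 0.1163, 0.201], [0.5812, 0.1494, 0.2159]]
row [0.002, -0.502, -0.031] [0.001, 0.001, -1.001] at [0.6701 0.1276 0.274 ] F [ 0.5 -0.1  0. ] t 10.95
```

View pics/hung.png

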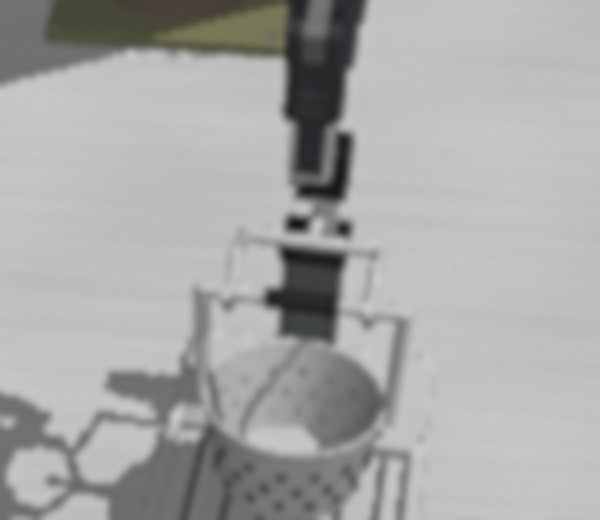

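The picture shows the pail hanging with its bar straight across both troughs, at crop (228,300) and (368,322), and the fingers clear above. Now move over the grip, turning 90°.

```bash
python3 -m crank '[[0,-0.1,-0.05,0,0,-0.05,1],[0,-0.25,-0.05,0,0,-0.15,1],[0,-0.4,-0.05,0,0,-0.24,1],[0,-0.5,-0.05,0,0,-0.33,1],[0,-0.5,-0.05,0,0,-0.42,1],[0,-0.5,-0.05,0,0,-0.51,1],[0,-0.5,-0.05,0,0,-0.6,1],[0,-0.5,-0.05,0,0,-0.7,1],[0,-0.5,-0.05,0,0,-0.8,1],[0,-0.5,-0.05,0,0,-0.9,1],[0,-0.5,-0.05,0,0,-1,1],[0,-0.5,-0.05,0,0,-1,1]]'
python3 - <<'E'
from h import *
to(.570,.1358,.189,85.4)
E
```

```text
time: 12.15
eef_pos: [0.569, 0.1355, 0.2812]
orientation: [-0.126, -3.135, 0.001]
wrist_force: [-0.0, -0.2, 0.4]
opening: 0.999
grasp_force: 0.0
row [-0.006, 0.002, 0.461] [-0.001, -0.002, 0.0] at [0.569  0.1355 0.2812] F [-0.  -0.2  0.4] t 12.15
```

```bash
python3 -m crank '[[0,0,0.1,0,0,0,1],[0,0,0.2,0,0,0,1],[0,0,0.3,0,0,0,1],[0,0,0.38,0,0,0,1],[0,0,0.44,0,0,0,1],[0,0,0.46,0,0,0,1],[0,0,0.46,0,0,0,0.6]]'
python3 - <<'E'
from h import *
to(.570,.1358,.189,85.4)
im,d=arm.get_image("scene")
c=px("scene",[.6,.13,.2]).astype(int)
cv2.imwrite("pics/grip.png",cv2.resize(im[c[1]-50:c[1]+50,c[0]-60:c[0]+60],None,fx=5,fy=5,interpolation=cv2.INTER_CUBIC)[:,:,::-1])
E
```

```text
time: 12.85
eef_pos: [0.5697, 0.1356, 0.1904]
orientation: [-0.13, -3.137, 0.001]
wrist_force: [-0.7, 0.6, 0.7]
opening: 0.858
grasp_force: 0.0
row [-0.002, 0.001, 0.007] [-0.0, -0.001, -0.002] at [0.5697 0.1356 0.1904] F [-0.7  0.6  0.7] t 12.85
```

View pics/grip.png

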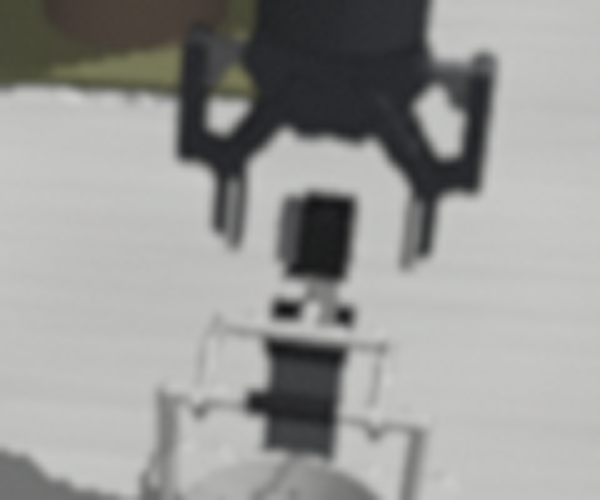

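Fingers straddle the grip symmetrically (pads at (232,210) and (410,230), grip at (318,235)). Close.

```bash
python3 -m crank '[[0,0,0.006,0,0,0,0.45],[0,0,0.006,0,0,0,0.35],[0,0,0.006,0,0,0,0.2],[0,0,0.006,0,0,0,0],[0,0,0.006,0,0,0,0],[0,0,0.006,0,0,0,0],[0,0,0.006,0,0,0,0],[0,0,0.006,0,0,0,0]]'
python3 - <<'E'
from h import *
to(.570,.1358,.295,85.4);print(arm.sense()["torque"])
E
```

```text
time: 13.7
eef_pos: [0.5707, 0.1367, 0.1916]
orientation: [0.127, 3.137, 0.002]
wrist_force: [-0.5, 4.3, 5.6]
opening: 0.294
grasp_force: 62.3
row [0.002, -0.004, -0.517] [0.001, 0.001, -0.001] at [0.5707 0.1367 0.1916] F [-0.5  4.3  5.6] t 13.7
[-0.55409518  0.27236284  0.11640142]
```

Button squeezed in (opening fell well below the unpressed width). Pull straight up, first part.

```bash
python3 -m crank '[[0,0,-0.02,0,0,0,0],[0,0,-0.05,0,0,0,0],[0,0,-0.08,0,0,0,0],[0,0,-0.11,0,0,0,0],[0,0,-0.14,0,0,0,0],[0,0,-0.17,0,0,0,0],[0,0,-0.2,0,0,0,0],[0,0,-0.2,0,0,0,0]]'
python3 - <<'E'
from h import *
to(.570,.1358,.2916,85.4);print(arm.sense()["torque"])
E
```

```text
time: 14.5
eef_pos: [0.5707, 0.1367, 0.2296]
orientation: [0.128, 3.138, 0.001]
wrist_force: [3.2, 6.4, -3.4]
opening: 0.294
grasp_force: 62.1
row [0.003, -0.004, -0.31] [0.001, 0.0, -0.001] at [0.5707 0.1367 0.2296] F [ 3.2  6.4 -3.4] t 14.5
[-0.39139523 -0.33331716  0.13757182]
```

```bash
python3 -m crank '[[0,0,-0.03,0,0,0,0],[0,0,-0.06,0,0,0,0],[0,0,-0.09,0,0,0,0],[0,0,-0.12,0,0,0,0],[0,0,-0.15,0,0,0,0],[0,0,-0.18,0,0,0,0],[0,0,-0.21,0,0,0,0],[0,0,-0.24,0,0,0,0],[0,0,-0.27,0,0,0,0],[0,0,-0.29,0,0,0,0],[0,0,-0.29,0,0,0,0]]'
python3 - <<'E'
from h import *
to(.570,.1358,.2916,85.4);print(arm.sense()["torque"])
E
```

```text
time: 15.6
eef_pos: [0.5707, 0.1367, 0.2872]
orientation: [0.127, 3.139, 0.001]
wrist_force: [2.5, 5.6, -4.9]
opening: 0.298
grasp_force: 62.1
row [0.003, -0.005, -0.022] [0.001, 0.0, -0.001] at [0.5707 0.1367 0.2872] F [ 2.5  5.6 -4.9] t 15.6
[-0.40446819 -0.39379016  0.14814463]
```

Past the first stop. Now ease up to the hard end.

```bash
python3 -m crank '[[0,0,-0.01,0,0,0,0],[0,0,-0.02,0,0,0,0],[0,0,-0.025,0,0,0,0],[0,0,-0.03,0,0,0,0],[0,0,-0.03,0,0,0,0],[0,0,-0.03,0,0,0,0]]'
python3 - <<'E'
from h import *
to(.570,.1358,.2916,85.4);print(arm.sense()["torque"])
E
```

```text
time: 16.2
eef_pos: [0.5707, 0.1366, 0.2916]
orientation: [-0.128, -3.138, -0.001]
wrist_force: [5.1, 6.0, -10.6]
opening: 0.294
grasp_force: 61.9
row [0.003, -0.004, 0.0] [0.0, -0.001, -0.001] at [0.5707 0.1366 0.2916] F [  5.1   6.  -10.6] t 16.2
[-0.42426906 -0.80461747  0.08510664]
```

```bash
python3 -m crank '[[0,0,-0.008,0,0,0,0],[0,0,-0.015,0,0,0,0],[0,0,-0.015,0,0,0,0],[0,0,-0.015,0,0,0,0]]'
python3 - <<'E'
from h import *
s=arm.sense();print(s["eef_pos"],s["wrist_force"],s["torque"])
im,d=arm.get_image("scene")
c=px("scene",[.62,.13,.22]).astype(int)
cv2.imwrite("pics/end.png",cv2.resize(im[c[1]-75:c[1]+90,c[0]-90:c[0]+90],None,fx=3.5,fy=3.5,interpolation=cv2.INTER_CUBIC)[:,:,::-1])
E
```

```text
time: 16.6
eef_pos: [0.5706, 0.1366, 0.2917]
orientation: [-0.128, -3.135, -0.0]
wrist_force: [9.1, 6.8, -23.2]
opening: 0.293
grasp_force: 61.4
[0.57059111 0.13662196 0.2917265 ] [  9.12434766   6.77961247 -23.23133779] [-0.23382389 -1.57813388  0.03811337]
```

View pics/end.png

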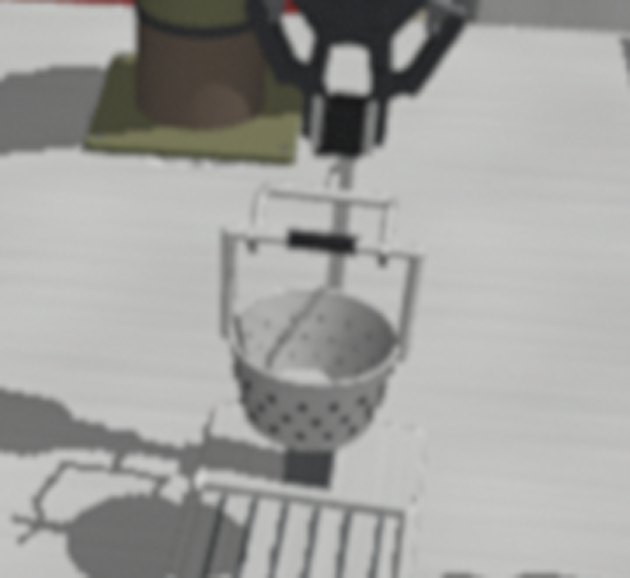

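The mast is at its hard end: 100 mm of travel, no further motion under a growing pull. The pail hangs freely at crop (315,370), with its bar in both troughs at (250,243) and (383,258), and the button is squeezed. Hand in.

```bash
python3 -c "
from cell import arm
print(arm.job_done())"
```

```text
the job is handed in; nothing more can be done
None
```

I handed the job in with the steel pail hanging freely on the twin hook, the mast pulled up about 100 mm to its hard stop, and the gripper still holding the grip with the button squeezed in; it took about 17 s of the 61 s, and nothing touched the bottle, bowl or jar.

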